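# Feed the plates into the marking machine with the spring-return pusher

### The arm

A 6-joint arm with a two-finger parallel gripper is mounted at the origin on a cart in front of the work surface, level with it; the furniture and walls round the work are solid. World frame = base frame: x ahead of the robot, y to its left, z up, the work surface at z = 0. Lengths are in mm, angles in rad, forces in N, time in s.
With the tool pointing down it reaches from about 400 to 825 mm from the base axis. Payload 7 kg.
Tool frame: the origin (TCP) lies on the centre line of the jaws, within the pads' length; the fingertips stand tip_reach ahead of it and the grasp point (between the pads) is the TCP (tip_reach is the distance from the TCP to the fingertips, in mm); z points along the fingers, y is the line along which they close (so a half turn about z gives the same grasp; the last joint's range is limited). The gripper opens to 88 mm and grips with 3 to 60 N. Pads are 19 mm wide; open, the fingers measure 130 mm over their backs; the gripper's body (78 mm by 193 mm) begins 47 mm behind the grasp point.
Start: joints at [-1.052, 0.359, 0.012, 0, -1.224, -0.288], TCP at [154.385, -657.085, 245.561] pointing down, gripper open.
Joint ranges: [-3.07, 3.07], [-1.43, 2.12], [-1.02, 1.25], [-3.03, 1.67], [-3.05, -0], [-3.03, 3.03]. Speed limits (rad/s): [2.39, 2.39, 3.01, 3.14, 3.14, 3.14].

### API

Orientations are given as a unit quaternion [x, y, z, w].
In Python, from workcell import * gives the robot as it stands. The module is installed in compiled form; this text tells all that it offers.
- The arm moves only by the tool drive_tool, never from a script. Its arguments are lists of equal length, an entry for each row: "delta_pos": the shift along the tool's x, y, z in mm, a list of three; "twist": the turn about the tool's z in rad. A call has 1 to 8 rows; each row is the pose to reach, as a shift and turn from the pose commanded when the call began, along the tool's axes at that moment; what a row does not reach only later rows make up. A row lasts 1/8 s, in which the tool goes at most 62.5 mm and 10.7 degrees, less where a joint would pass 70% of its speed; a pose out of reach is approached as far as the arm can. A call with a gripper value outside its range is refused whole. "jaw" is the opening, from 0 (shut) to 1 (fully open), set as the call begins (left out, the last holds). The fingers move at their own pace and stop on an object; the grip force is fixed at half the most. Time passes only in rows, so rows that repeat a pose let the fingers close. It gives the time, the measured TCP pose, the force, the opening and the grip force at its end, in the units of the state.
- state(): the state, without advancing time (a new reading comes with each control period).
- camera(name): name is "side" or "top" or "wrist"; returns the picture (420x560x3 uint8, red, green, blue); there is no depth.
- camera_info(name): a dict with "fx", "fy", "cx", "cy" (pixels), "world_from_camera" (4x4, takes a point from camera to world coordinates); the wrist camera has in their place "hand_eye" (4x4, takes a point from camera to tool coordinates, whose origin is the TCP and whose axes are the flange's). Camera axes: x right, y down, z forward; pixel columns grow to the right and rows downward; lengths in mm; the calibration is good to about 2 mm. A picture is of the moment at which its call begins: read the wrist's pose just before it. camera_info takes no time and is no camera call.
- hand_in(): hands the job in; it is judged then, once.
Trained networks look in the newest picture that a camera, given by its name, has taken for a name from the list of things; names that differ only in an ending like _2 or _b are one class to them, and where a whole thing is asked for, a point or a joint stands for the part that bears it (a point fixed in the world has none). Each returns a list of dicts, best first, with "confidence" (0 to 1); they miss things now and then, are a little off and sometimes report something else, mostly with a low value. They report only what shows in the picture. A call takes as long as a camera call.
- boxes_of(thing, camera): "xy" ([column, row] in pixels, amid what is visible of it).
The state is a dict: "time": time; "joint_pos": joint angles; "qvel": joint speeds; "effort": joint torques, N m; "tcp_pos": TCP position; "orientation": TCP orientation; "wrist_force": force on the tool from outside, world axes, zero at the start; "moment": the same for the moment, N m; "grip_width": opening from 0.0 (shut) to 1.0 (fully open); "gripper_force": force on a finger pad.
Only numpy, scipy, OpenCV 4.12 (cv2) and the standard library are available. Lean on these libraries where they do the work, as an engineer would, in place of code of your own. Each camera call takes 0.05 s, during which the arm holds its last target. There are 200 camera calls.

### The job

Load every blue plate lying on the desk (three or four of them) into the marking machine's infeed lane, one at a time: stand the plate on one of its short edges in the slot of the open loading bay, leaning against the sloping back, then slide the orange pusher by its black knob all the way to its end so that the plate goes fully under the clear guard, and let the pusher spring back home. Finish with all plates queued under the guard and the pusher home, and leave the tools standing around where they are.

Things in the scene. Friction and masses are not known exactly. Their poses are not given: they have to be found in the camera images.
- feeder: the infeed lane with the marking machine (grey box, 160 mm tall) at its far end, fixed on the desk, 614 x 125 mm foot, its direction and place vary. Origin on the desk under the mouth of the guard; x runs along the lane in the pushing direction, y to the sloping back's upper side, z up
- lane: the lane's white sloping back, fixed to the feeder: x = the feeder's x, y runs up the slope (50 degrees from horizontal, back 94 mm high), z points out of the back, up and to the feeder's -y. Origin in the corner of back and ledge at the guard's mouth, 34 mm above the desk, 30 mm to the feeder's -y. A plate well loaded has its centre at lane y = 45 mm, z = 6 mm, its 90 mm along y
- bay (a point): middle of the open loading bay, in the corner of back and ledge, 67 mm before the guard's mouth. The bay is 134 mm long, from the face of the homed pusher (lane x = -134 mm) to the mouth (x = 0). The plate's 68 mm edge stands on the ledge (lane y = 0) in a slot 22 mm wide, between the back (z = 0) and a steel lip 10 mm high (along y) and 5 mm thick
- mouth (a point): middle of the near edge of the clear guard, a 4 mm sheet covering the lane from x = 0 to the end stop at x = 292 mm (lane z 20 to 24 mm, y 12 to 92 mm): plates can only be slid in beneath it, where four fit in a row
- pusher (a joint): slide of the orange pusher along the feeder's x: 0 = home, 0.142 m = end, where its face stands 8 mm inside the guard's mouth. A spring draws it home with 3 N at home and 6 N at the end; with four plates sliding ahead of it expect up to about 14 N. It is free to snap back when let go; its face is 60 mm tall up the slope and 14 mm deep
- knob (a point): centre of the pusher's upright black knob, a cylinder 20 mm in diameter and 42 mm tall, top 148 mm above the desk, on a thinner post; 45 mm behind the pusher's face; moves with the pusher
- plate_a_mid (a point): blue plate with a silver label field, 90 x 68 x 12 mm (x, y, z), 0.12 kg, lies flat on the desk; this point is the centre of its solid (6 mm above the desk), x along the 90 mm, z along the thickness
- plate_b_mid (a point): blue plate with a silver label field, 90 x 68 x 12 mm (x, y, z), 0.12 kg, lies flat on the desk; this point is the centre of its solid (6 mm above the desk), x along the 90 mm, z along the thickness
- plate_c_mid (a point): blue plate with a silver label field, 90 x 68 x 12 mm (x, y, z), 0.12 kg, lies flat on the desk; this point is the centre of its solid (6 mm above the desk), x along the 90 mm, z along the thickness
- plate_d_mid (a point): blue plate with a silver label field, 90 x 68 x 12 mm (x, y, z), 0.12 kg, lies flat on the desk; this point is the centre of its solid (6 mm above the desk), x along the 90 mm, z along the thickness
- hexkeys: orange hex key set lying on the desk, 38 x 100 x 23 mm, loose; leave it alone
- driver_red: red screwdriver, 30 x 177 x 28 mm along its y, loose; leave it alone
- tape: roll of blue tape lying flat, 78 mm across, 24 mm high, loose; leave it alone
- vblock: steel V-block, 60 x 50 x 40 mm, loose; leave it alone

How it is judged (in metres and radians):
On the way, in this order (a step that is already met when the one before it is completed fails the run):
1. the pusher is slid to its end for the first time, with a plate driven under the guard (value of joint pusher above 0.137 m and ((x of plate_a_mid in the frame of lane between 0.034 and 0.27 m and y of plate_a_mid in the frame of lane between 0.038 and 0.056 m and z of plate_a_mid in the frame of lane between 0 and 0.016 m and angle between the z axis of plate_a_mid and the z axis of lane, either way round below 0.15 rad and angle between the x axis of plate_a_mid and the y axis of lane, either way round below 0.15 rad) or (x of plate_b_mid in the frame of lane between 0.034 and 0.27 m and y of plate_b_mid in the frame of lane between 0.038 and 0.056 m and z of plate_b_mid in the frame of lane between 0 and 0.016 m and angle between the z axis of plate_b_mid and the z axis of lane, either way round below 0.15 rad and angle between the x axis of plate_b_mid and the y axis of lane, either way round below 0.15 rad) or (x of plate_c_mid in the frame of lane between 0.034 and 0.27 m and y of plate_c_mid in the frame of lane between 0.038 and 0.056 m and z of plate_c_mid in the frame of lane between 0 and 0.016 m and angle between the z axis of plate_c_mid and the z axis of lane, either way round below 0.15 rad and angle between the x axis of plate_c_mid and the y axis of lane, either way round below 0.15 rad) or (x of plate_d_mid in the frame of lane between 0.034 and 0.27 m and y of plate_d_mid in the frame of lane between 0.038 and 0.056 m and z of plate_d_mid in the frame of lane between 0 and 0.016 m and angle between the z axis of plate_d_mid and the z axis of lane, either way round below 0.15 rad and angle between the x axis of plate_d_mid and the y axis of lane, either way round below 0.15 rad))), for 0.05 s.
2. the pusher has sprung back home (value of joint pusher below 0.004 m), for 0.1 s.
3. the pusher is slid to its end for the second time (value of joint pusher above 0.137 m), for 0.05 s.
4. the pusher has sprung back home (value of joint pusher below 0.004 m), for 0.1 s.
5. the pusher is slid to its end for the third time (value of joint pusher above 0.137 m), for 0.05 s.
6. the pusher has sprung back home (value of joint pusher below 0.004 m), for 0.1 s.
At the end, for the whole second after the job is handed in: every plate present stands on a short edge in the slot, leaning on the sloping back (within 0.15 rad), wholly under the guard (its centre more than 34 mm past the mouth), and the pusher is home (within 4 mm) (value of joint pusher below 0.004 m and x of plate_a_mid in the frame of lane between 0.034 and 0.27 m and y of plate_a_mid in the frame of lane between 0.038 and 0.056 m and z of plate_a_mid in the frame of lane between 0 and 0.016 m and angle between the z axis of each of plate_a_mid, plate_b_mid, plate_c_mid, plate_d_mid and the z axis of lane, either way round below 0.15 rad and angle between the x axis of each of plate_a_mid, plate_b_mid, plate_c_mid, plate_d_mid and the y axis of lane, either way round below 0.15 rad and x of plate_b_mid in the frame of lane between 0.034 and 0.27 m and y of plate_b_mid in the frame of lane between 0.038 and 0.056 m and z of plate_b_mid in the frame of lane between 0 and 0.016 m and x of plate_c_mid in the frame of lane between 0.034 and 0.27 m and y of plate_c_mid in the frame of lane between 0.038 and 0.056 m and z of plate_c_mid in the frame of lane between 0 and 0.016 m and x of plate_d_mid in the frame of lane between 0.034 and 0.27 m and y of plate_d_mid in the frame of lane between 0.038 and 0.056 m and z of plate_d_mid in the frame of lane between 0 and 0.016 m); the robot touches nothing.
It fails at once if a loose tool round the work is moved more than 50 mm (distance of any of hexkeys, driver_red, tape, vblock from where it was at the start of the episode above 0.05 m).
Of plate_a, plate_b, plate_c, plate_d only 3 to 4 are there at a start; the rules pass over those that are not, and their reading is None.
At some moment in a run one of plate_a, plate_b, plate_c, plate_d may be knocked a few centimetres aside while the robot is not near it.
Once in a run the grip may slacken for a moment while it holds something.
It also fails if it takes over 210 s, if anything falls off the work surface, if the arm or the gripper's body presses on something with over 40 N, if the wrist force passes 120 N, or if a joint passes its speed limit or range.

## Working session

There is one attempt and no reset: what is moved stays moved. The work goes in short steps, Python scripts to look and compute and a tool call to move; the robot and the scene stay as the last step left them, time stands still between calls to the robot, and variables do not carry over. Pictures are saved under pics/ and viewed, at most 14 in all, crops included, and the job is handed in when it is done.

Besides the shell and the picture viewer there is one more tool, called after ">>>" by a JSON object that holds its "api" and its "payload". drive_tool: Moves the arm, as the interface text tells. Its arguments: {"type":"object","properties":{"delta_pos":{"type":"array","items":{"type":"array","items":{"type":"number"}}},"twist":{"type":"array","items":{"type":"number"}},"jaw":{"type":"number"}},"required":["delta_pos","twist"]}

```bash
mkdir -p pics; cat > h.py <<'E'
from workcell import *
import numpy as np, cv2
from scipy.spatial.transform import Rotation as R
def save(n,f): 
    im=camera(n); cv2.imwrite('pics/'+f,cv2.cvtColor(im,cv2.COLOR_RGB2BGR)); return im
def pose():
    s=state(); return np.array(s['tcp_pos']), R.from_quat(s['orientation']).as_matrix()
def cam(n):
    i=camera_info(n)
    if n=='wrist':
        p,M=pose(); T=np.eye(4); T[:3,:3]=M; T[:3,3]=p; T=T@np.array(i['hand_eye'])
    else: T=np.array(i['world_from_camera'])
    return i,T
def px2w(n,uv,z,c=None):
    i,T=c or cam(n); d=T[:3,:3]@np.array([(uv[0]-i['cx'])/i['fx'],(uv[1]-i['cy'])/i['fy'],1]); o=T[:3,3]
    return o+d*(z-o[2])/d[2]
def w2px(n,P,c=None):
    i,T=c or cam(n); q=np.linalg.inv(T)@np.append(P,1); return np.array([i['fx']*q[0]/q[2]+i['cx'],i['fy']*q[1]/q[2]+i['cy']])
E
python3 - <<'E'
from h import *
s=state(); print({k:np.round(v,3).tolist() for k,v in s.items()})
for n in ('top','side'):
    save(n,n+'0.png'); print(n,np.round(cam(n)[1],2).tolist(), camera_info(n)['fx'],camera_info(n)['cx'],camera_info(n)['cy'])
print(camera_info('wrist'))
for t,z in (('plate_a_mid',12),('knob',148),('pusher',110),('feeder',60),('tape',24),('vblock',40),('hexkeys',20),('driver_red',20)):
    for b in boxes_of(t,'top'): print(t,np.round(b['xy']),round(b['confidence'],2),np.round(px2w('top',b['xy'],z)))
E
```

```text
{'time': 0.0, 'joint_pos': [-1.052, 0.359, 0.011, -0.0, -1.224, -0.288], 'qvel': [-0.001, -0.002, 0.0, -0.001, -0.0, -0.002], 'effort': [0.001, -58.273, 29.306, 6.997, 0.007, -0.0], 'tcp_pos': [154.269, -656.649, 244.632], 'orientation': [-0.115, 0.993, 0.001, -0.0], 'wrist_force': [0.46, -0.435, -0.126], 'moment': [0.007, -0.003, -0.023], 'gripper_force': 0.0, 'grip_width': 0.996}
top [[-0.01, -0.99, 0.11, 492.7], [-1.0, 0.01, -0.02, 91.64], [0.02, -0.11, -0.99, 1183.19], [0.0, 0.0, 0.0, 1.0]] 390.92701302849235 282.30612853867626 207.48169931408668
side [[-1.0, -0.07, 0.06, 555.44], [-0.09, 0.67, -0.73, 777.36], [0.01, -0.74, -0.68, 761.06], [0.0, 0.0, 0.0, 1.0]] 391.08305941264524 279.3319223011425 203.6357362750429
{'fx': 313.0574141672398, 'fy': 313.0574141672398, 'cx': 285.86924398317285, 'cy': 206.87983648495185, 'hand_eye': array([[-6.66908669e-06, -9.56871106e-01, -2.90512801e-01,
         7.74905510e+01],
       [ 9.99999988e-01, -5.12852096e-05,  1.45963443e-04,
         1.16421905e+00],
       [-1.54567211e-04, -2.90512796e-01,  9.56871094e-01,
        -1.38719995e+02],
       [ 0.00000000e+00,  0.00000000e+00,  0.00000000e+00,
         1.00000000e+00]])}
plate_a_mid [376. 214.] 0.62 [ 603. -213.   12.]
knob [190. 276.] 0.93 [432. 317. 148.]
feeder [169. 189.] 0.79 [673. 400.  60.]
feeder [320. 149.] 0.19 [792. -39.  60.]
tape [322. 150.] 0.72 [798. -50.  24.]
tape [317. 265.] 0.29 [453. -29.  24.]
vblock [360. 168.] 0.76 [ 738. -160.   40.]
hexkeys [260. 231.] 0.54 [554. 140.  20.]
driver_red [259. 275.] 0.75 [424. 142.  20.]
```

View pics/top0.png

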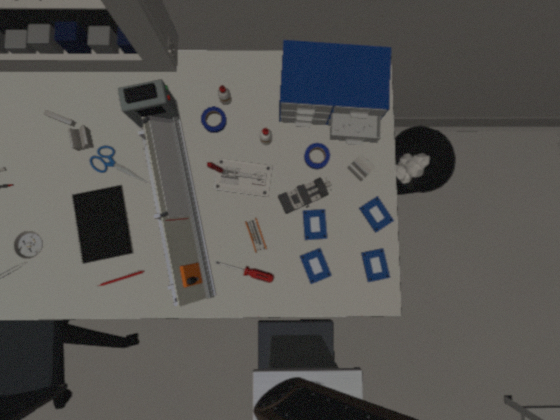

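View pics/side0.png

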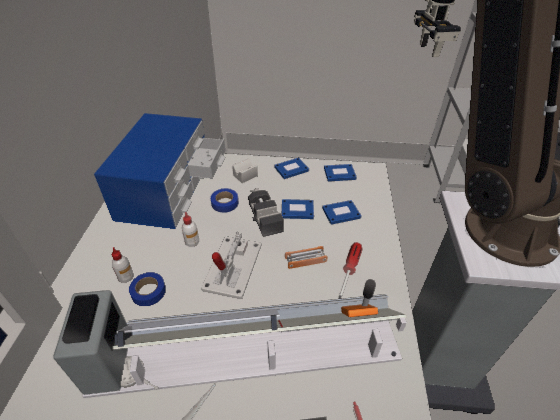

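```bash
cat >> h.py <<'E'
def plates(n,im,lim=None,c=None):
    """blue blobs -> list of centre(world), heading of long axis, size"""
    c=c or cam(n); hsv=cv2.cvtColor(im,cv2.COLOR_RGB2HSV)
    m=cv2.inRange(hsv,(98,120,35),(125,255,255))
    out=[]
    for k in cv2.findContours(m,cv2.RETR_EXTERNAL,cv2.CHAIN_APPROX_NONE)[0]:
        if cv2.contourArea(k)<200: continue
        w=np.array([px2w(n,p[0],12,c)[:2] for p in k],np.float32)
        (cx,cy),(a,b),th=cv2.minAreaRect(w); 
        if a<b: a,b,th=b,a,th+90
        if a>125 or b<45: continue
        out.append((round(cx,1),round(cy,1),round((th+90)%180-90,1),round(a),round(b)))
    return out
E
python3 - <<'E'
from h import *
im=cv2.cvtColor(cv2.imread('pics/top0.png'),cv2.COLOR_BGR2RGB)
for p in plates('top',im): print(p)
cv2.imwrite('pics/feed0.png',cv2.resize(cv2.imread('pics/top0.png')[75:310,110:290],None,fx=2.5,fy=2.5,interpolation=cv2.INTER_CUBIC))
# knob triangulation
camera('side')
print(boxes_of('knob','side'))
for y in (0,148): print(w2px('side',[432,317,127]))
E
```

```text
(451.1, -203.4, 11.4, 84, 63)
(450.0, -24.8, 21.3, 84, 62)
(573.2, -24.6, 3.6, 85, 62)
(602.6, -211.6, 32.7, 83, 63)
(783.7, -34.7, -0.3, 72, 71)
(899.2, 280.8, 44.4, 76, 68)
(1187.3, 750.7, -87.1, 62, 62)
[{'xy': [365.0, 308.3], 'confidence': 0.74}]
[362.67876632 289.15769914]
[362.67876632 289.15769914]
```

View pics/feed0.png

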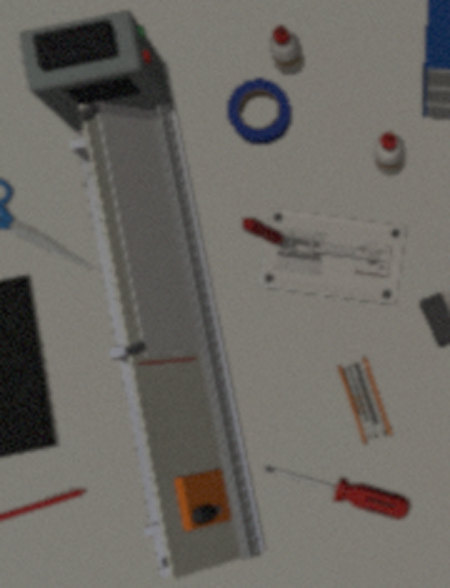

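```bash
cat >> h.py <<'E'
def go(P,head=None,q=True):
    """tool-axis delta (mm) and twist (rad) to world P with tool y at heading head deg (mod 180, nearest unless q False)"""
    p,M=pose(); h=np.degrees(np.arctan2(M[1,1],M[0,1])); d=M.T@(np.array(P,float)-p)
    t=0
    if head is not None:
        t=head-h; t=(t+90)%180-90 if q else (t+180)%360-180
    print('delta',np.round(d,1),'twist',round(-np.radians(t),3),'len',round(np.linalg.norm(d)),'| at',np.round(p,1),'head',round(h,1))
E
python3 - <<'E'
from h import *
for uv in [(214.8,295.8),(180,117)]: print(px2w('top',uv,10))
for uv,z in [((165.2,219.8),118.6),((188.8,218.2),57.3)]: print(px2w('top',uv,z))
print(px2w('top',(110+204/2.5,75+514/2.5),148))
go([500,-100,260],100)
go([520,250,300],193,False)
E
```

```text
[364.26312816 271.88970259  10.        ]
[907.11710468 385.0517077   10.        ]
[580.21966496 391.89523453 118.6       ]
[589.42011654 341.69484562  57.3       ]
[418.76589868 311.29051759 148.        ]
delta [-463.9  463.3  -14.4] twist 0.056 len 656 | at [ 154.4 -657.1  245.6] head 103.2
delta [-563.4  799.4  -54.4] twist -1.567 len 980 | at [ 154.4 -657.1  245.6] head 103.2
```

>>> {"api": "drive_tool", "payload": {"delta_pos": [[-60,30,0],[-120,60,0],[-180,90,-10],[-230,125,-20],[-275,165,-30],[-320,205,-40],[-360,250,-45],[-400,295,-50]], "twist": [-0.05,-0.1,-0.15,-0.2,-0.3,-0.4,-0.5,-0.6]}}

```text
time: 1.6
tcp_pos: [474.2, -282.1, 295.6]
orientation: [-0.405, 0.914, -0.0, 0.0]
wrist_force: [-0.3, -1.1, -0.4]
grip_width: 1.001
gripper_force: 0.0
```

```bash
python3 - <<'E'
from h import *
go([500,50,290],160,False)
go([515,335,290],191.7,False)
E
```

```text
delta [-263.3  204.     5.6] twist -0.388 len 333 | at [ 474.2 -282.1  295.6] head 137.8
delta [-484.5  384.3    5.5] twist -0.941 len 618 | at [ 474.2 -282.1  295.6] head 137.8
```

>>> {"api": "drive_tool", "payload": {"delta_pos": [[-45,35,0],[-92,72,0],[-141,110,0],[-190,148,0],[-239,187,0],[-288,226,0],[-337,265,0],[-386,304,0]], "twist": [-0.1,-0.22,-0.34,-0.46,-0.58,-0.7,-0.82,-0.94]}}

```text
time: 2.6
tcp_pos: [508.8, 207.8, 295.6]
orientation: [0.776, -0.631, 0.0, -0.001]
wrist_force: [1.5, -0.8, -0.2]
grip_width: 1.002
gripper_force: 0.0
```

```bash
python3 - <<'E'
from h import *
go([515,335,290],191.7,False)
E
```

```text
delta [-123.3  -31.9    5.7] twist 0.0 len 127 | at [508.8 207.8 295.6] head -168.3
```

>>> {"api": "drive_tool", "payload": {"delta_pos": [[-50,-12,0],[-100,-25,0],[-123,-32,0],[-123,-32,0]], "twist": [0,0,0,0]}}

```text
time: 3.1
tcp_pos: [515.8, 333.8, 294.3]
orientation: [0.775, -0.632, -0.0, 0.001]
wrist_force: [-0.5, -0.6, -0.5]
grip_width: 1.0
gripper_force: 0.0
```

```bash
python3 - <<'E'
from h import *
print(pose()[0]); c=cam('wrist'); save('wrist','bay0.png'); print(boxes_of('knob','wrist'),boxes_of('pusher','wrist'))
# overlay prediction
E
```

```text
[515.83845424 333.7516713  294.3262557 ]
[{'xy': [356.4, 190.0], 'confidence': 0.67}] [{'xy': [360.0, 195.7], 'confidence': 0.69}]
```

View pics/bay0.png

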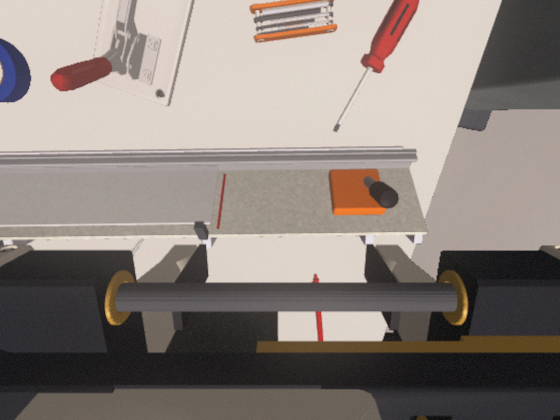

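```bash
cat >> h.py <<'E'
C5,S5=np.cos(np.radians(50)),np.sin(np.radians(50))
def lane2f(l): x,y,z=l; return np.array([x,-30+y*C5-z*S5,34+y*S5+z*C5])
def f2w(F,f):
    X,Y,a=F; c,s=np.cos(a),np.sin(a); return np.array([X+c*f[0]-s*f[1],Y+s*f[0]+c*f[1],f[2]])
def l2w(F,l): return f2w(F,lane2f(l))
E
python3 - <<'E'
from h import *
from scipy.optimize import least_squares
cw=cam('wrist'); ct=cam('top')
obs=[('w',(0,12,22),(224,174),1),('w',(0,92,22),(220,228),1),('t',(0,92,22),(165.2,219.8),1),('t',(0,12,22),(188.8,218.2),1)]
line=[((100,235.5)),((300,232)),((420,228.5))]
def res(v):
    r=[]
    for k,l,uv,w in obs:
        r+=list((w2px('',l2w(v,l),cw if k=='w' else ct)-uv)*(1 if k=='w' else 2))
    a,b=[w2px('',l2w(v,(x,94,0)),cw) for x in (-200,200)]
    n=np.array([-(b-a)[1],(b-a)[0]]);n/=np.linalg.norm(n)
    r+=[n@(np.array(p)-a) for p in line]
    return np.array(r)
s=least_squares(res,[582,380,.205],x_scale=[1,1,.01]); F=s.x; print(F,np.degrees(F[2]),np.round(s.fun,1))
for n,l in dict(facebot=(-134,0,14),facetop=(-134,60,14),facetop0=(-134,60,0),facebot0=(-134,0,0),lip=(-134,10,22),lip2=(0,10,22),end=(292,94,0)).items(): print(n,np.round(w2px('',l2w(F,l),cw),1))
for y in (-20,-27,-34): print('knob top',y,np.round(w2px('',f2w(F,(-179,y,148)),cw)),np.round(w2px('',f2w(F,(-179,y,148)),ct)))
E
```

```text
[5.82637212e+02 3.74126869e+02 2.36460638e-01] 13.548196573184084 [ 0.8 -4.6 -1.3 -1.   4.3  0.3  3.9 -1.7  6.8  3.4  2.8]
facebot [333.7 162.2]
facetop [339.3 202. ]
facetop0 [338.  208.6]
facebot0 [332.6 169.5]
lip [335.2 164.1]
lip2 [225.  168.2]
end [-33.1 246.9]
knob top -20 [397. 199.] [191. 283.]
knob top -27 [398. 192.] [194. 282.]
knob top -34 [398. 185.] [196. 281.]
```

```bash
python3 - <<'E'
from h import *
from scipy.optimize import least_squares
cw=cam('wrist'); ct=cam('top')
im=cv2.imread('pics/bay0.png')
cv2.imwrite('pics/bay0c.png',cv2.resize(im[140:250,190:430],None,fx=3.3,fy=3.3,interpolation=cv2.INTER_CUBIC))
for obs in ([((0,12,24),(224,174)),((0,92,24),(220,228))],[((0,12,24),(224,174)),((0,92,24),(220,228)),((-134,60,10),(335,213)),((-134,0,10),(331,172))]):
  def res(v):
    r=[]
    for l,uv in obs: r+=list(w2px('',l2w(v,l),cw)-uv)
    a,b=[w2px('',l2w(v,(x,94,0)),cw) for x in (-200,200)]
    r.append(((b-a)[1]/(b-a)[0]+7/320)*300)
    return np.array(r)
  s=least_squares(res,[582,380,.205],x_scale=[1,1,.01]); F=s.x; print(F,np.degrees(F[2]),np.round(s.fun,1))
  for l in ((0,12,24),(0,92,24)): print('top',w2px('',l2w(F,l),ct))
E
```

```text
[5.81437290e+02 3.78397215e+02 2.23877653e-01] 12.82724461621323 [ 1.4 -2.  -1.3  1.9 -0.2]
top [189.73661648 217.79164752]
top [166.17035825 220.18369626]
[5.83042588e+02 3.80665678e+02 2.19700498e-01] 12.587911264436073 [-0.  -0.5 -3.1  3.6  2.2 -2.   1.3 -1.   0.9]
top [188.9669137  217.29787749]
top [165.34210754 219.58346756]
```

View pics/bay0c.png

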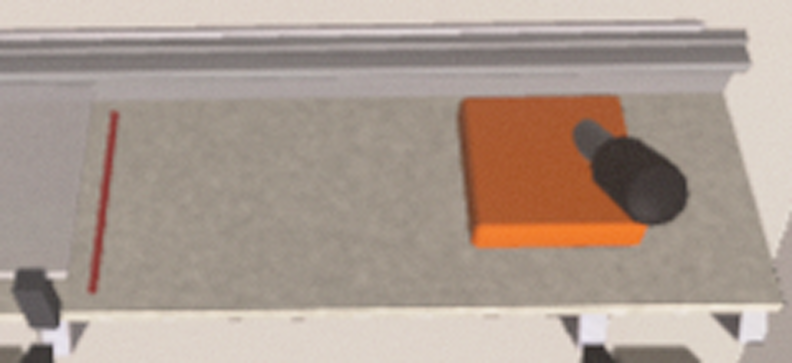

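```bash
python3 - <<'E'
from h import *
from scipy.optimize import least_squares
cw=cam('wrist'); ct=cam('top')
obs=[((0,12,24),(217.9,165.8)),((0,92,24),(209.7,222.4)),((-134,60,0),(333,214.8)),((-134,60,14),(333,208.2))]
def res(v):
    r=[]
    for l,uv in obs: r+=list(w2px('',l2w(v,l),cw)-uv)
    a,b=[w2px('',l2w(v,(x,94,0)),cw) for x in (-200,200)]
    n=np.array([-(b-a)[1],(b-a)[0]]);n/=np.linalg.norm(n)
    r+=[n@(np.array(p)-a) for p in ((190,235.5),(424.8,231.8))]
    return np.array(r)
s=least_squares(res,[582,380,.205],x_scale=[1,1,.01]); F=s.x; print(F,np.degrees(F[2]),np.round(s.fun,1))
for l in ((0,12,24),(0,92,24)): print('top',w2px('',l2w(F,l),ct))
print('red at z0', w2px('',l2w(F,(0,12,0)),cw),w2px('',l2w(F,(0,92,0)),cw))
# knob centre top: disc centre crop (657,193)
print('knobpx',[np.round(w2px('',f2w(F,(-179,y,148)),cw),1) for y in (-15,-20,-25,-30)], 'obs',190+657/3.3,140+193/3.3)
np.save('F.npy',F)
E
```

```text
[5.90650936e+02 3.73533129e+02 2.00413686e-01] 11.482858376387677 [ 1.3  0.8  0.8  1.7 -1.9 -4.1 -0.4 -4.   0.8  4.3]
top [191.55594303 214.9121719 ]
top [168.03665877 216.69911691]
red at z0 [222.60993223 178.91498483] [214.83918421 234.74640968]
knobpx [array([389.1, 208.7]), array([389.6, 203.7]), array([390.1, 198.6]), array([390.6, 193.5])] obs 389.0909090909091 198.4848484848485
```

```bash
python3 - <<'E'
from h import *
F=np.array([590,375,np.radians(11.8)]); np.save('F.npy',F)
k=f2w(F,(-179,-25,0)); print(k); go([k[0],k[1],190],191.8); go([k[0],k[1],135],191.8)
E
```

```text
[419.89513871 313.923522     0.        ]
delta [ -1.7  97.7 105.2] twist -0.007 len 144 | at [516.  331.6 295.2] head -168.6
delta [ -1.7  97.7 160.2] twist -0.007 len 188 | at [516.  331.6 295.2] head -168.6
```

>>> {"api": "drive_tool", "payload": {"delta_pos": [[0,50,20],[-2,98,60],[-2,98,105],[-2,98,135],[-2,98,160],[-2,98,160]], "twist": [0,0,0,0,0,0], "jaw": 1.0}}

```text
time: 4.0
tcp_pos: [419.1, 313.1, 134.0]
orientation: [0.774, -0.634, 0.0, 0.001]
wrist_force: [-0.5, -0.3, 0.2]
grip_width: 1.001
gripper_force: 0.0
```

>>> {"api": "drive_tool", "payload": {"delta_pos": [[0,0,0],[0,0,0],[0,0,0],[0,0,0],[0,0,0]], "twist": [0,0,0,0,0], "jaw": 0.2}}

```text
time: 4.62
tcp_pos: [419.5, 315.1, 135.2]
orientation: [0.774, -0.633, -0.0, -0.0]
wrist_force: [-0.9, -0.2, 0.1]
grip_width: 0.487
gripper_force: 0.0
```

```bash
python3 - <<'E'
from h import *
s=state();print(s['tcp_pos'],s['wrist_force'],s['grip_width'],s['gripper_force'],s['moment'])
save('side','side1.png'); print(boxes_of('knob','side'))
E
```

```text
[419.52071295 315.07832442 135.16193543] [-0.92891545 -0.24103577  0.14929791] 0.48681210651797097 0.0 [-0.01975357  0.11488475  0.02840223]
[{'xy': [365.2, 305.7], 'confidence': 0.73}]
```

View pics/side1.png

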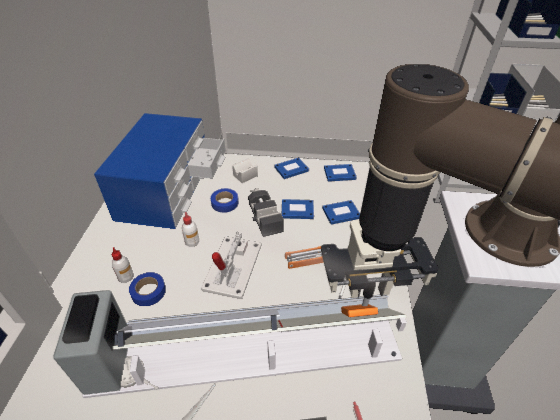

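>>> {"api": "drive_tool", "payload": {"delta_pos": [[0,0,0],[0,0,0],[0,0,0],[0,0,0],[0,0,0]], "twist": [0,0,0,0,0], "jaw": 0.0}}

```text
time: 5.35
tcp_pos: [419.7, 315.1, 135.0]
orientation: [0.774, -0.633, 0.0, -0.0]
wrist_force: [3.9, 0.4, -3.4]
grip_width: 0.218
gripper_force: 30.0
```

```bash
python3 - <<'E'
from h import *
s=state();print(s['tcp_pos'],s['wrist_force'],s['grip_width'],s['gripper_force'],s['moment'])
E
```

```text
[419.71545869 315.09079325 135.00241818] [ 3.94150581  0.42606632 -3.39135221] 0.21775523544352368 29.999475181102753 [ 0.07843495 -1.22487221  0.06953686]
```

>>> {"api": "drive_tool", "payload": {"delta_pos": [[0,0,0],[0,0,-20],[0,0,-50],[30,0,-90],[80,0,-110]], "twist": [0,0,0,0,0], "jaw": 1.0}}

```text
time: 5.98
tcp_pos: [435.7, 237.0, 247.1]
orientation: [0.775, -0.632, 0.0, -0.001]
wrist_force: [1.6, 0.0, -0.1]
grip_width: 0.727
gripper_force: 0.0
```

```bash
python3 - <<'E'
from h import *
go([450,-25,200],111.3)
E
```

```text
delta [259.6  38.7  46.7] twist 1.401 len 267 | at [435.7 237.  247.1] head -168.4
```

>>> {"api": "drive_tool", "payload": {"delta_pos": [[45,7,0],[90,14,10],[135,20,20],[180,27,30],[225,34,40],[260,39,47],[260,39,47],[260,39,47]], "twist": [0.18,0.36,0.54,0.72,0.9,1.08,1.24,1.4]}}

```text
time: 6.98
tcp_pos: [448.3, -26.5, 197.9]
orientation: [-0.181, 0.983, 0.0, -0.0]
wrist_force: [0.5, 0.1, -0.3]
grip_width: 1.006
gripper_force: 0.0
```

```bash
cat >> h.py <<'E'
def look(z=30,near=None):
    """wrist look: list plates, delta to grasp height z of the one nearest the TCP (or near)"""
    p,M=pose(); c=cam('wrist'); im=camera('wrist'); P=plates('wrist',im,c=c); print(P)
    o=np.array(near if near is not None else p[:2]); P=[q for q in P if q[3]>75]
    b=min(P,key=lambda q:np.hypot(q[0]-o[0],q[1]-o[1])); go([b[0],b[1],z],b[2]+90); return im
E
python3 - <<'E'
from h import *
im=look(14); cv2.imwrite('pics/w1.png',im[...,::-1])
print(plates('top',camera('top')))
E
```

```text
[(553.9, -26.6, -85.7, 66, 46), (452.6, -25.1, 20.8, 87, 66), (453.5, -204.2, 11.0, 87, 66)]
delta [ -4.5  -0.5 183.9] twist -0.006 len 184 | at [448.3 -26.3 197.9] head 110.5
[(573.1, -24.6, 3.9, 84, 62), (602.9, -211.7, 32.3, 84, 62), (783.7, -34.7, -0.3, 72, 71), (899.2, 282.2, 46.1, 74, 71), (1186.8, 749.8, -89.9, 67, 60)]
```

View pics/w1.png

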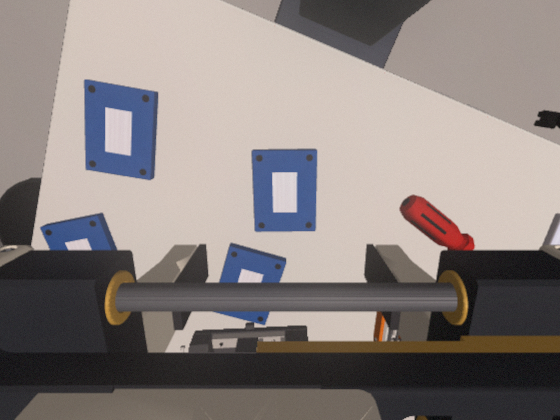

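>>> {"api": "drive_tool", "payload": {"delta_pos": [[-4,0,50],[-4,0,105],[-4,0,145],[-4,0,168],[-4,0,178],[-4,0,181]], "twist": [0,0,0,0,0,0]}}

```text
time: 7.82
tcp_pos: [451.9, -24.6, 18.9]
orientation: [-0.186, 0.983, -0.0, -0.001]
wrist_force: [-23.4, 6.5, 68.7]
grip_width: 1.001
gripper_force: 34.6
```

>>> {"api": "drive_tool", "payload": {"delta_pos": [[0,0,2],[0,0,3],[0,0,4],[0,0,4]], "twist": [0,0,0,0]}}

```text
time: 8.32
tcp_pos: [451.9, -24.6, 18.8]
orientation: [-0.186, 0.982, -0.0, 0.0]
wrist_force: [-31.5, 7.0, 94.2]
grip_width: 1.0
gripper_force: 47.2
```

>>> {"api": "drive_tool", "payload": {"delta_pos": [[0,0,-5],[0,0,-7],[0,0,-7]], "twist": [0,0,0]}}

```text
time: 8.7
tcp_pos: [453.0, -24.3, 20.3]
orientation: [-0.185, 0.983, 0.0, 0.0]
wrist_force: [-0.2, 0.7, 0.3]
grip_width: 1.003
gripper_force: 0.0
```

>>> {"api": "drive_tool", "payload": {"delta_pos": [[0,0,0],[0,0,0],[0,0,0],[0,0,0],[0,0,-5],[0,0,-40],[0,0,-90],[0,0,-140]], "twist": [0,0,0,0,0,0,0,0], "jaw": 0.5}}

```text
time: 9.7
tcp_pos: [452.1, -24.7, 161.8]
orientation: [-0.184, 0.983, -0.0, -0.0]
wrist_force: [0.1, 0.5, -1.7]
grip_width: 0.773
gripper_force: 30.0
```

```bash
python3 - <<'E'
from h import *
F=np.load('F.npy'); P=f2w(F,(-66,-1,0)); print(P)
go([P[0],P[1],210],191.8,False)
E
```

```text
[525.59924839 360.52439319   0.        ]
delta [-208.   332.4  -48.3] twist -1.406 len 395 | at [452.1 -24.7 161.8] head 111.2
```

>>> {"api": "drive_tool", "payload": {"delta_pos": [[-26,41,-20],[-52,83,-40],[-78,125,-48],[-104,166,-48],[-130,208,-48],[-156,249,-48],[-182,291,-48],[-208,332,-48]], "twist": [-0.18,-0.36,-0.54,-0.72,-0.9,-1.08,-1.25,-1.4]}}

```text
time: 10.7
tcp_pos: [526.0, 361.8, 208.3]
orientation: [0.776, -0.631, -0.0, 0.0]
wrist_force: [0.3, 0.6, -0.2]
grip_width: 0.772
gripper_force: 30.0
```

```bash
python3 - <<'E'
from h import *
F=np.load('F.npy'); P=f2w(F,(-66,-1,0))
go([P[0],P[1],135],191.8)
im=save('wrist','w2.png')
cw=cam('wrist')
for l in ((0,12,24),(0,92,24),(-134,60,0),(-200,94,0),(0,94,0)): print(l,np.round(w2px('',l2w(F,l),cw)))
E
```

```text
delta [ 1.1  0.7 73.3] twist -0.0 len 73 | at [526.  361.8 208.3] head -168.2
(0, 12, 24) [219. 148.]
(0, 92, 24) [206. 224.]
(-134, 60, 0) [367. 208.]
(-200, 94, 0) [452. 243.]
(0, 94, 0) [211. 241.]
```

View pics/w2.png

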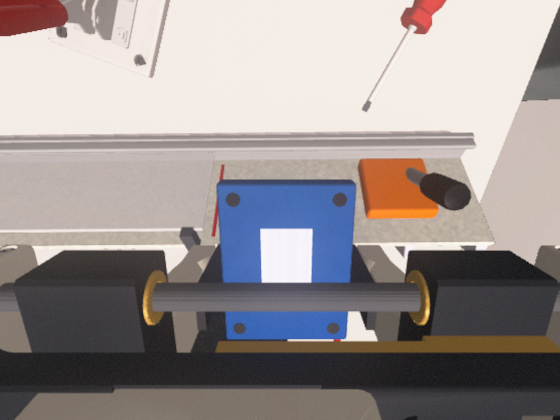

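>>> {"api": "drive_tool", "payload": {"delta_pos": [[1,1,40],[1,1,70],[1,1,80],[1,1,85],[1,1,88]], "twist": [0,0,0,0,0]}}

```text
time: 11.38
tcp_pos: [525.4, 358.4, 122.1]
orientation: [0.774, -0.633, 0.0, 0.0]
wrist_force: [-5.1, -5.1, 8.4]
grip_width: 0.772
gripper_force: 30.0
```

>>> {"api": "drive_tool", "payload": {"delta_pos": [[0,0,3],[0,0,6],[0,0,9],[0,0,12],[0,0,14]], "twist": [0,0,0,0,0]}}

```text
time: 12.0
tcp_pos: [525.8, 359.4, 108.8]
orientation: [0.774, -0.633, 0.0, -0.001]
wrist_force: [-5.5, -2.9, 8.9]
grip_width: 0.777
gripper_force: 30.0
```

```bash
python3 - <<'E'
from h import *
save('side','s2.png'); im=cv2.imread('pics/s2.png'); cv2.imwrite('pics/s2c.png',cv2.resize(im[220:360,220:440],None,fx=3.5,fy=3.5,interpolation=cv2.INTER_CUBIC))
save('wrist','w3.png')
E
```

```text
(no output)
```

View pics/w3.png

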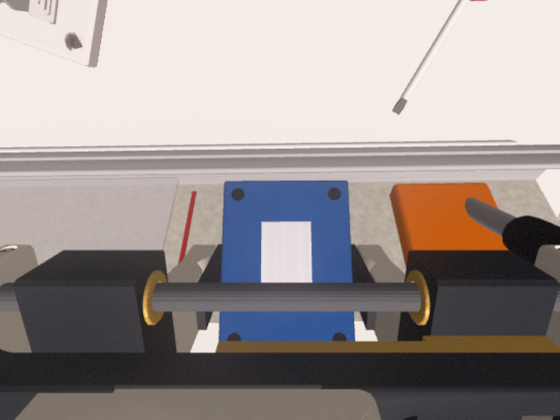

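>>> {"api": "drive_tool", "payload": {"delta_pos": [[0,0,3],[0,0,5],[0,0,7],[0,0,8],[0,0,8]], "twist": [0,0,0,0,0]}}

```text
time: 12.72
tcp_pos: [527.0, 360.1, 102.0]
orientation: [0.774, -0.633, 0.001, -0.002]
wrist_force: [-1.6, -2.4, 11.0]
grip_width: 0.772
gripper_force: 31.1
```

>>> {"api": "drive_tool", "payload": {"delta_pos": [[0,0,0],[0,0,0],[0,0,0],[0,0,0]], "twist": [0,0,0,0], "jaw": 0.88}}

```text
time: 13.22
tcp_pos: [528.2, 360.2, 101.4]
orientation: [0.774, -0.633, 0.001, -0.003]
wrist_force: [4.7, -2.7, 4.9]
grip_width: 0.877
gripper_force: 3.0
```

>>> {"api": "drive_tool", "payload": {"delta_pos": [[0,0,-15],[0,0,-50],[0,0,-100],[0,0,-110]], "twist": [0,0,0,0], "jaw": 0.88}}

```text
time: 13.72
tcp_pos: [526.9, 360.6, 213.9]
orientation: [0.774, -0.633, 0.0, -0.004]
wrist_force: [0.2, 0.2, 0.3]
grip_width: 0.881
gripper_force: 0.0
```

```bash
cat >> h.py <<'E'
def bay(f):
    """wrist look at the bay: corners of the outer face of the plate there vs. those of a well-loaded one"""
    F=np.load('F.npy'); c=cam('wrist'); im=save('wrist',f)
    m=cv2.inRange(cv2.cvtColor(im,cv2.COLOR_RGB2HSV),(98,120,35),(125,255,255))
    k=max(cv2.findContours(m,cv2.RETR_EXTERNAL,cv2.CHAIN_APPROX_NONE)[0],key=cv2.contourArea)
    print('seen',cv2.boundingRect(k),cv2.contourArea(k))
    print('ideal x=-66',[np.round(w2px('',l2w(F,l),c)).tolist() for l in ((-100,0,12),(-32,0,12),(-100,90,12),(-32,90,12))])
E
python3 -c "
from h import *
bay('w4.png')"
```

```text
seen (249, 230, 80, 8) 419.5
ideal x=-66 [[324.0, 153.0], [255.0, 153.0], [331.0, 234.0], [249.0, 234.0]]
```

View pics/w4.png

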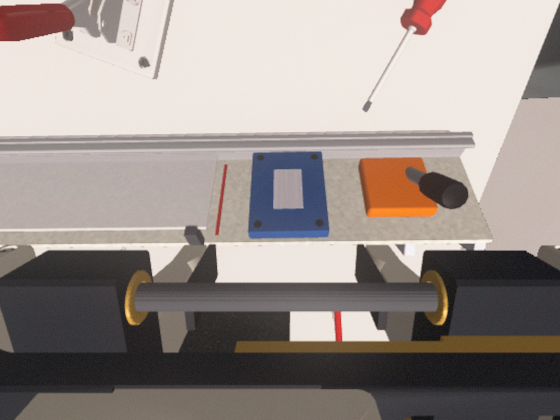

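```bash
sed -i 's/(98,120,35)/(98,100,18)/' h.py; python3 - <<'E'
from h import *
go([420,314,180],191.8); go([420,314,135],191.8)
F=np.load('F.npy');print(np.cos(F[2]),np.sin(F[2]))
E
```

```text
delta [ 24.4 113.8  32.5] twist -0.005 len 121 | at [526.5 360.4 213.3] head -168.5
delta [ 24.5 114.1  77.5] twist -0.005 len 140 | at [526.5 360.4 213.3] head -168.5
0.978867388761685 0.20449605184179034
```

>>> {"api": "drive_tool", "payload": {"delta_pos": [[12,57,10],[24,114,33],[24,114,33],[24,114,70],[24,114,78],[24,114,78]], "twist": [0,0,0,0,0,0], "jaw": 0.45}}

```text
time: 14.52
tcp_pos: [418.7, 313.0, 130.0]
orientation: [0.774, -0.633, 0.0, 0.001]
wrist_force: [0.2, -0.0, -0.0]
grip_width: 0.451
gripper_force: 0.0
```

>>> {"api": "drive_tool", "payload": {"delta_pos": [[0,0,0],[0,0,0],[0,0,0],[0,0,0],[0,0,0]], "twist": [0,0,0,0,0], "jaw": 0.0}}

```text
time: 15.15
tcp_pos: [419.9, 313.7, 130.9]
orientation: [0.774, -0.633, 0.001, -0.001]
wrist_force: [7.2, 0.0, -4.7]
grip_width: 0.219
gripper_force: 30.0
```

>>> {"api": "drive_tool", "payload": {"delta_pos": [[0,-12,0],[0,-28,0],[0,-44,0],[0,-60,0],[0,-76,0],[0,-92,0],[0,-108,0],[0,-120,0]], "twist": [0,0,0,0,0,0,0,0]}}

```text
time: 16.15
tcp_pos: [536.3, 338.7, 130.8]
orientation: [0.774, -0.633, -0.001, -0.001]
wrist_force: [-9.5, 7.7, 8.7]
grip_width: 0.223
gripper_force: 30.0
```

>>> {"api": "drive_tool", "payload": {"delta_pos": [[0,-10,0],[0,-16,0],[0,-20,0],[0,-21,0],[0,-21,0]], "twist": [0,0,0,0,0]}}

```text
time: 16.77
tcp_pos: [556.5, 343.2, 130.8]
orientation: [0.774, -0.633, -0.001, -0.001]
wrist_force: [-7.6, 8.0, 6.1]
grip_width: 0.22
gripper_force: 30.0
```

```bash
python3 - <<'E'
from h import *
F=np.load('F.npy'); s=state(); p=np.array(s['tcp_pos']); d=p-f2w(F,(-179,-25,0)); print('push',d[0]*np.cos(F[2])+d[1]*np.sin(F[2]),'lat',-d[0]*np.sin(F[2])+d[1]*np.cos(F[2]),s['wrist_force'],s['grip_width'])
save('side','s3.png'); im=cv2.imread('pics/s3.png'); cv2.imwrite('pics/s3c.png',cv2.resize(im[240:390,60:420],None,fx=2.2,fy=2.2,interpolation=cv2.INTER_CUBIC))
E
```

```text
push 139.70422779440835 lat 0.6961538064216377 [-7.60141745  7.9700615   6.13299216] 0.22030260951430336
```

View pics/s3c.png

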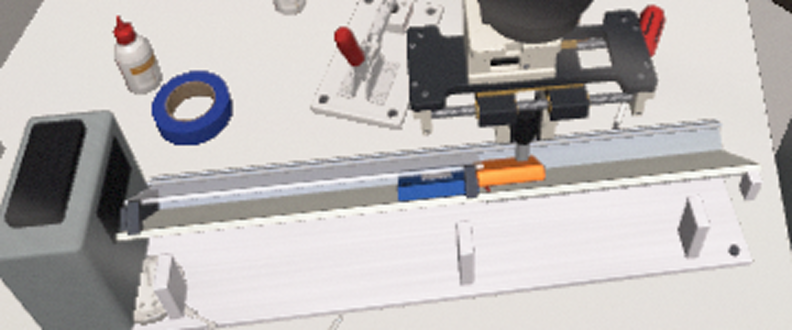

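>>> {"api": "drive_tool", "payload": {"delta_pos": [[0,-2,0],[0,-3,0],[0,-3,0]], "twist": [0,0,0]}}

```text
time: 17.2
tcp_pos: [559.0, 343.7, 130.8]
orientation: [0.774, -0.633, -0.001, -0.001]
wrist_force: [-10.3, 8.2, 7.1]
grip_width: 0.22
gripper_force: 30.0
```

>>> {"api": "drive_tool", "payload": {"delta_pos": [[0,16,0],[0,36,0],[0,56,0],[0,76,0],[0,96,0],[0,116,0],[0,132,0],[0,142,0]], "twist": [0,0,0,0,0,0,0,0]}}

```text
time: 18.2
tcp_pos: [420.2, 313.6, 130.8]
orientation: [0.774, -0.633, -0.0, -0.0]
wrist_force: [-0.9, -0.5, 5.5]
grip_width: 0.222
gripper_force: 30.0
```

>>> {"api": "drive_tool", "payload": {"delta_pos": [[0,1,0],[0,1,0],[0,1,0],[0,1,-20],[0,1,-50],[30,1,-90],[80,1,-110]], "twist": [0,0,0,0,0,0,0], "jaw": 1.0}}

```text
time: 19.08
tcp_pos: [436.2, 235.1, 241.9]
orientation: [0.775, -0.632, 0.0, -0.001]
wrist_force: [0.3, 0.7, -0.4]
grip_width: 0.952
gripper_force: 0.0
```

```bash
python3 - <<'E'
from h import *
P=plates('top',camera('top')); print([q for q in P if q[0]<780 and abs(q[1])<450])
go([575,-25,200],94)
E
```

```text
[(450.9, -203.4, 11.3, 86, 64), (573.5, -24.8, -0.4, 84, 63), (602.8, -211.3, 32.3, 86, 63)]
delta [278.1 -84.7  43.9] twist -1.44 len 294 | at [436.5 230.6 243.8] head -168.5
```

>>> {"api": "drive_tool", "payload": {"delta_pos": [[40,-12,0],[80,-24,6],[120,-36,14],[160,-48,22],[200,-60,30],[240,-72,38],[278,-84,44],[278,-84,44]], "twist": [0.18,0.36,0.54,0.72,0.9,1.08,1.26,1.44]}}

```text
time: 20.12
tcp_pos: [573.3, -23.6, 194.5]
orientation: [-0.16, 0.987, -0.0, -0.001]
wrist_force: [-0.7, -0.1, -0.1]
grip_width: 1.001
gripper_force: 0.0
```

>>> {"api": "drive_tool", "payload": {"delta_pos": [[0,0,0],[0,0,0],[0,0,0]], "twist": [0.16,0.26,0.26]}}

```text
time: 20.5
tcp_pos: [572.8, -21.3, 195.6]
orientation: [-0.036, 0.999, -0.0, -0.0]
wrist_force: [0.1, -0.6, -0.6]
grip_width: 0.993
gripper_force: 0.0
```

```bash
python3 - <<'E'
from h import *
im=look(21); cv2.imwrite('pics/w5.png',im[...,::-1])
E
```

```text
[(605.5, -211.5, 32.5, 88, 68), (575.6, -25.1, 3.9, 88, 66), (453.8, -202.4, 11.1, 88, 70)]
delta [ -2.6  -4.1 174.7] twist 0.005 len 175 | at [572.8 -21.2 195.7] head 94.2
```

View pics/w5.png

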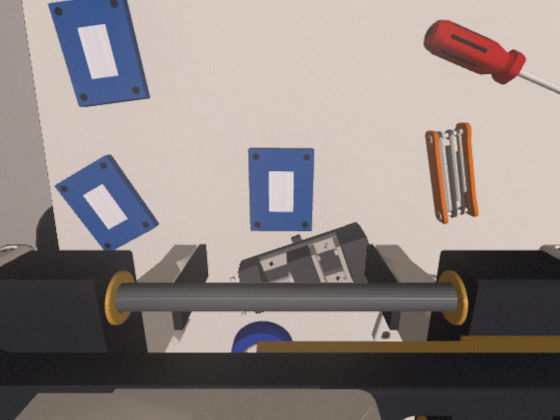

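>>> {"api": "drive_tool", "payload": {"delta_pos": [[0,-4,50],[0,-4,105],[0,-4,145],[0,-4,165],[0,-4,174],[0,-4,174]], "twist": [0,0,0,0,0,0]}}

```text
time: 21.3
tcp_pos: [573.1, -25.0, 21.9]
orientation: [-0.036, 0.999, -0.0, -0.0]
wrist_force: [0.3, -0.1, 0.4]
grip_width: 1.003
gripper_force: 0.0
```

>>> {"api": "drive_tool", "payload": {"delta_pos": [[0,0,1],[0,0,1],[0,0,1],[0,0,1],[0,0,-5],[0,0,-40],[0,0,-90],[0,0,-145]], "twist": [0,0,0,0,0,0,0,0], "jaw": 0.5}}

```text
time: 22.3
tcp_pos: [572.3, -25.1, 168.1]
orientation: [-0.035, 0.999, -0.0, -0.001]
wrist_force: [0.4, 0.5, -1.8]
grip_width: 0.775
gripper_force: 30.0
```

```bash
cat >> h.py <<'E'
def tobay(z): P=f2w(np.load('F.npy'),(-66,-1,0)); go([P[0],P[1],z],191.8,False)
def knob(z): go([420,314,z],191.8)
E
python3 -c "
from h import *
tobay(210)"
```

```text
delta [ 19.4 388.  -41.9] twist -1.706 len 391 | at [572.3 -25.1 168.1] head 94.1
```

>>> {"api": "drive_tool", "payload": {"delta_pos": [[2,45,-20],[4,90,-35],[6,135,-42],[9,180,-42],[11,225,-42],[13,270,-42],[15,315,-42],[18,360,-42]], "twist": [-0.18,-0.36,-0.54,-0.72,-0.9,-1.08,-1.26,-1.44]}}

```text
time: 23.3
tcp_pos: [529.0, 334.1, 209.0]
orientation: [-0.688, 0.726, 0.0, -0.0]
wrist_force: [0.6, -0.2, -0.9]
grip_width: 0.767
gripper_force: 30.0
```

```bash
python3 -c "
from h import *
tobay(132)"
```

```text
delta [-26.3   4.8  77. ] twist -0.26 len 81 | at [529.  334.1 209. ] head 176.9
```

>>> {"api": "drive_tool", "payload": {"delta_pos": [[-15,3,0],[-26,5,10],[-26,5,45],[-26,5,70],[-26,5,77],[-26,5,77]], "twist": [-0.13,-0.26,-0.26,-0.26,-0.26,-0.26]}}

```text
time: 24.05
tcp_pos: [526.3, 359.0, 132.2]
orientation: [0.774, -0.633, 0.0, 0.0]
wrist_force: [0.1, 0.4, -1.0]
grip_width: 0.772
gripper_force: 30.0
```

```bash
python3 -c "
from h import *
tobay(101)"
```

```text
delta [-1.6  0.4 31.2] twist -0.006 len 31 | at [526.3 359.  132.2] head -168.5
```

>>> {"api": "drive_tool", "payload": {"delta_pos": [[-1,0,5],[-1,0,10],[-1,0,14],[-1,0,18],[-1,0,22],[-1,0,26],[-1,0,29],[-1,0,31]], "twist": [0,0,0,0,0,0,0,0]}}

```text
time: 25.05
tcp_pos: [527.6, 361.2, 103.8]
orientation: [0.774, -0.633, 0.001, -0.002]
wrist_force: [0.2, -2.1, 11.1]
grip_width: 0.774
gripper_force: 30.5
```

>>> {"api": "drive_tool", "payload": {"delta_pos": [[0,0,0],[0,0,0],[0,0,0],[0,0,0]], "twist": [0,0,0,0], "jaw": 0.88}}

```text
time: 25.55
tcp_pos: [526.9, 360.3, 101.7]
orientation: [0.774, -0.633, 0.0, -0.001]
wrist_force: [5.1, -1.4, 5.6]
grip_width: 0.88
gripper_force: 2.9
```

>>> {"api": "drive_tool", "payload": {"delta_pos": [[0,0,-15],[0,0,-50],[0,0,-100],[0,0,-110]], "twist": [0,0,0,0]}}

```text
time: 26.05
tcp_pos: [526.7, 361.3, 215.3]
orientation: [0.774, -0.633, -0.0, -0.003]
wrist_force: [0.4, 1.1, -0.2]
grip_width: 0.879
gripper_force: 0.0
```

```bash
python3 -c "
from h import *
bay('w6.png'); knob(180); knob(131)"
```

```text
seen (248, 154, 80, 83) 5250.5
ideal x=-66 [[323.0, 152.0], [254.0, 152.0], [330.0, 232.0], [249.0, 233.0]]
delta [ 25.  113.8  34.3] twist -0.006 len 121 | at [526.4 361.1 214.8] head -168.5
delta [ 25.2 113.9  83.3] twist -0.006 len 143 | at [526.4 361.1 214.8] head -168.5
```

>>> {"api": "drive_tool", "payload": {"delta_pos": [[12,57,10],[25,114,34],[25,114,34],[25,114,70],[25,114,80],[25,114,80]], "twist": [0,0,0,0,0,0], "jaw": 0.45}}

```text
time: 26.85
tcp_pos: [419.2, 312.7, 130.4]
orientation: [0.774, -0.633, 0.0, 0.001]
wrist_force: [0.6, 0.4, -0.0]
grip_width: 0.449
gripper_force: 0.0
```

>>> {"api": "drive_tool", "payload": {"delta_pos": [[0,0,0],[0,0,0],[0,0,0],[0,0,0],[0,0,0]], "twist": [0,0,0,0,0], "jaw": 0.0}}

```text
time: 27.48
tcp_pos: [420.0, 313.4, 131.8]
orientation: [0.774, -0.633, 0.0, -0.001]
wrist_force: [4.9, 0.1, 2.6]
grip_width: 0.224
gripper_force: 30.0
```

>>> {"api": "drive_tool", "payload": {"delta_pos": [[0,-12,0],[0,-28,0],[0,-44,0],[0,-60,0],[0,-76,0],[0,-92,0],[-1,-108,0],[-1,-120,0]], "twist": [0,0,0,0,0,0,0,0]}}

```text
time: 28.48
tcp_pos: [535.7, 338.4, 131.7]
orientation: [0.774, -0.633, -0.001, 0.0]
wrist_force: [-10.5, 3.1, 11.6]
grip_width: 0.221
gripper_force: 30.0
```

>>> {"api": "drive_tool", "payload": {"delta_pos": [[0,-10,0],[0,-16,0],[0,-20,0],[0,-23,0],[0,-23,0]], "twist": [0,0,0,0,0]}}

```text
time: 29.1
tcp_pos: [558.1, 343.3, 131.7]
orientation: [0.774, -0.633, -0.001, -0.0]
wrist_force: [-8.1, 3.1, 8.5]
grip_width: 0.217
gripper_force: 30.0
```

>>> {"api": "drive_tool", "payload": {"delta_pos": [[0,16,0],[0,36,0],[0,56,0],[0,76,0],[0,96,0],[1,116,0],[1,132,0],[1,142,0]], "twist": [0,0,0,0,0,0,0,0]}}

```text
time: 30.1
tcp_pos: [419.6, 313.3, 131.7]
orientation: [0.774, -0.633, -0.0, -0.0]
wrist_force: [23.6, 1.1, -10.7]
grip_width: 0.222
gripper_force: 30.0
```

>>> {"api": "drive_tool", "payload": {"delta_pos": [[0,1,0],[0,1,0],[0,1,0],[0,1,-20],[0,1,-50],[30,1,-90],[80,1,-110]], "twist": [0,0,0,0,0,0,0], "jaw": 1.0}}

```text
time: 30.98
tcp_pos: [435.9, 234.9, 242.8]
orientation: [0.775, -0.632, 0.0, -0.001]
wrist_force: [1.1, 0.9, -0.5]
grip_width: 0.951
gripper_force: 0.0
```

```bash
python3 - <<'E'
from h import *
P=plates('top',camera('top')); print([q for q in P if q[0]<780 and abs(q[1])<450])
save('side','s4.png')
go([455,-200,200],101)
E
```

```text
[(450.7, -203.4, 11.1, 85, 64), (603.1, -210.9, 32.7, 85, 64)]
delta [427.5  66.5  42.6] twist -1.565 len 435 | at [436.  232.1 243.5] head -168.7
```

View pics/s4.png

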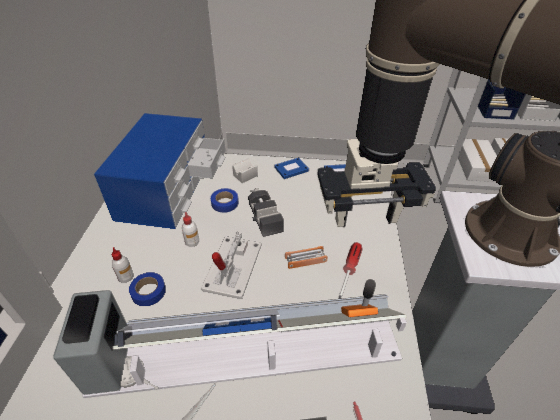

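>>> {"api": "drive_tool", "payload": {"delta_pos": [[55,8,0],[110,17,8],[165,25,16],[220,34,24],[275,42,32],[330,51,40],[385,60,43],[427,66,43]], "twist": [0.18,0.36,0.54,0.72,0.9,1.08,1.26,1.44]}}

```text
time: 32.08
tcp_pos: [454.9, -199.0, 197.2]
orientation: [-0.161, 0.987, 0.0, -0.001]
wrist_force: [1.2, 0.7, 0.0]
grip_width: 0.998
gripper_force: 0.0
```

>>> {"api": "drive_tool", "payload": {"delta_pos": [[0,0,0],[0,0,0],[0,0,0]], "twist": [0.13,0.13,0.13]}}

```text
time: 32.45
tcp_pos: [455.4, -196.7, 197.8]
orientation: [-0.102, 0.995, 0.0, -0.0]
wrist_force: [0.1, -0.3, 0.3]
grip_width: 1.002
gripper_force: 0.0
```

```bash
python3 - <<'E'
from h import *
im=look(21); cv2.imwrite('pics/w7.png',im[...,::-1])
E
```

```text
[(622.5, -200.5, -57.5, 68, 46), (452.8, -205.1, 11.2, 88, 66)]
delta [  4.2  -7.9 176.9] twist 0.009 len 177 | at [ 455.4 -196.6  197.9] head 101.7
```

>>> {"api": "drive_tool", "payload": {"delta_pos": [[4,-8,50],[4,-8,105],[4,-8,145],[4,-8,167],[4,-8,176],[4,-8,176]], "twist": [0,0,0,0,0,0]}}

```text
time: 33.25
tcp_pos: [453.2, -205.4, 22.0]
orientation: [-0.101, 0.995, -0.0, -0.0]
wrist_force: [-0.9, 0.1, 1.0]
grip_width: 0.999
gripper_force: 0.0
```

>>> {"api": "drive_tool", "payload": {"delta_pos": [[0,0,1],[0,0,1],[0,0,1],[0,0,1],[0,0,-5],[0,0,-40],[0,0,-90],[0,0,-145]], "twist": [0,0,0,0,0,0,0,0], "jaw": 0.5}}

```text
time: 34.25
tcp_pos: [452.2, -205.7, 168.3]
orientation: [-0.1, 0.995, 0.0, -0.001]
wrist_force: [1.9, -0.1, -2.0]
grip_width: 0.772
gripper_force: 30.0
```

```bash
python3 -c "
from h import *
tobay(210)"
```

```text
delta [-184.8  540.2  -41.6] twist -1.576 len 572 | at [ 452.2 -205.7  168.3] head 101.5
```

>>> {"api": "drive_tool", "payload": {"delta_pos": [[-18,54,-20],[-36,108,-35],[-55,162,-42],[-74,216,-42],[-92,270,-42],[-111,324,-42],[-130,378,-42],[-148,432,-42]], "twist": [-0.18,-0.36,-0.54,-0.72,-0.9,-1.08,-1.26,-1.44]}}

```text
time: 35.25
tcp_pos: [511.5, 248.8, 209.3]
orientation: [0.733, -0.68, -0.0, 0.0]
wrist_force: [1.5, -0.4, -0.5]
grip_width: 0.773
gripper_force: 30.0
```

```bash
python3 -c "
from h import *
tobay(132)"
```

```text
delta [-110.3  -22.5   77.3] twist -0.13 len 137 | at [511.5 248.8 209.3] head -175.6
```

>>> {"api": "drive_tool", "payload": {"delta_pos": [[-55,-11,0],[-110,-22,0],[-110,-22,10],[-110,-22,45],[-110,-22,70],[-110,-22,77],[-110,-22,77]], "twist": [-0.07,-0.13,-0.13,-0.13,-0.13,-0.13,-0.13]}}

```text
time: 36.12
tcp_pos: [526.2, 357.9, 132.2]
orientation: [0.774, -0.633, 0.0, 0.0]
wrist_force: [-1.1, 0.1, -0.4]
grip_width: 0.769
gripper_force: 30.0
```

```bash
python3 -c "
from h import *
tobay(101)"
```

```text
delta [-2.7  0.1 31.2] twist -0.006 len 31 | at [526.2 357.9 132.2] head -168.6
```

>>> {"api": "drive_tool", "payload": {"delta_pos": [[-2,0,5],[-2,0,10],[-2,0,14],[-2,0,18],[-2,0,22],[-2,0,26],[-2,0,29],[-2,0,31]], "twist": [0,0,0,0,0,0,0,0]}}

```text
time: 37.12
tcp_pos: [527.2, 361.5, 103.8]
orientation: [0.774, -0.633, 0.001, -0.002]
wrist_force: [-1.5, -2.5, 12.1]
grip_width: 0.771
gripper_force: 31.0
```

>>> {"api": "drive_tool", "payload": {"delta_pos": [[0,0,0],[0,0,0],[0,0,0],[0,0,0]], "twist": [0,0,0,0], "jaw": 0.88}}

```text
time: 37.62
tcp_pos: [527.0, 360.7, 102.1]
orientation: [0.774, -0.633, 0.001, -0.001]
wrist_force: [4.9, -2.7, 6.7]
grip_width: 0.881
gripper_force: 3.1
```

>>> {"api": "drive_tool", "payload": {"delta_pos": [[0,0,-15],[0,0,-50],[0,0,-100],[0,0,-110]], "twist": [0,0,0,0]}}

```text
time: 38.12
tcp_pos: [526.5, 361.6, 215.4]
orientation: [0.774, -0.633, 0.0, -0.003]
wrist_force: [-0.3, -0.3, -0.9]
grip_width: 0.882
gripper_force: 0.0
```

```bash
python3 -c "
from h import *
bay('w8.png'); knob(180); knob(131)"
```

```text
seen (248, 154, 80, 83) 4796.0
ideal x=-66 [[323.0, 152.0], [254.0, 152.0], [330.0, 232.0], [249.0, 232.0]]
delta [ 25.4 113.7  34.4] twist -0.006 len 121 | at [526.2 361.4 214.9] head -168.5
delta [ 25.6 113.8  83.4] twist -0.006 len 143 | at [526.2 361.4 214.9] head -168.5
```

Same as before: the plate sits right. Push.

>>> {"api": "drive_tool", "payload": {"delta_pos": [[12,57,10],[25,114,34],[25,114,34],[25,114,70],[25,114,80],[25,114,80]], "twist": [0,0,0,0,0,0], "jaw": 0.45}}

```text
time: 38.92
tcp_pos: [418.9, 312.9, 130.4]
orientation: [0.774, -0.633, 0.0, 0.001]
wrist_force: [0.2, -0.2, 0.7]
grip_width: 0.452
gripper_force: 0.0
```

>>> {"api": "drive_tool", "payload": {"delta_pos": [[0,0,0],[0,0,0],[0,0,0],[0,0,0],[0,0,0]], "twist": [0,0,0,0,0], "jaw": 0.0}}

```text
time: 39.55
tcp_pos: [420.0, 313.7, 131.8]
orientation: [0.774, -0.633, 0.0, -0.001]
wrist_force: [5.2, -0.4, -1.0]
grip_width: 0.223
gripper_force: 30.0
```

>>> {"api": "drive_tool", "payload": {"delta_pos": [[0,-12,0],[0,-28,0],[0,-44,0],[0,-60,0],[0,-76,0],[0,-92,0],[-1,-108,0],[-1,-120,0]], "twist": [0,0,0,0,0,0,0,0]}}

```text
time: 40.55
tcp_pos: [536.0, 338.8, 131.8]
orientation: [0.774, -0.633, -0.001, 0.0]
wrist_force: [-12.4, 3.9, 11.0]
grip_width: 0.221
gripper_force: 30.0
```

>>> {"api": "drive_tool", "payload": {"delta_pos": [[0,-10,0],[0,-16,0],[0,-20,0],[0,-23,0],[0,-23,0]], "twist": [0,0,0,0,0]}}

```text
time: 41.18
tcp_pos: [558.4, 343.7, 131.8]
orientation: [0.774, -0.633, -0.001, -0.0]
wrist_force: [-9.7, 4.0, 9.1]
grip_width: 0.224
gripper_force: 30.0
```

>>> {"api": "drive_tool", "payload": {"delta_pos": [[0,16,0],[0,36,0],[0,56,0],[0,76,0],[0,96,0],[1,116,0],[1,132,0],[1,142,0]], "twist": [0,0,0,0,0,0,0,0]}}

```text
time: 42.18
tcp_pos: [419.9, 313.7, 131.8]
orientation: [0.774, -0.633, -0.0, -0.0]
wrist_force: [1.6, -1.7, -0.7]
grip_width: 0.222
gripper_force: 30.0
```

>>> {"api": "drive_tool", "payload": {"delta_pos": [[0,1,0],[0,1,0],[0,1,0],[0,1,-20],[0,1,-50],[30,1,-90],[80,1,-110]], "twist": [0,0,0,0,0,0,0], "jaw": 1.0}}

```text
time: 43.05
tcp_pos: [435.7, 235.2, 242.9]
orientation: [0.775, -0.632, 0.0, -0.001]
wrist_force: [1.0, 0.1, 0.2]
grip_width: 0.953
gripper_force: 0.0
```

```bash
python3 - <<'E'
from h import *
P=plates('top',camera('top')); print([q for q in P if q[0]<780 and abs(q[1])<450])
go([604,-211,200],122.5)
E
```

```text
[(602.4, -210.9, 32.0, 86, 64)]
delta [466.3 -76.5  44.7] twist 1.204 len 475 | at [436.  230.7 244.9] head -168.5
```

>>> {"api": "drive_tool", "payload": {"delta_pos": [[58,-9,0],[116,-19,8],[175,-28,16],[234,-38,24],[292,-48,32],[350,-57,40],[408,-67,44],[466,-76,44]], "twist": [0.15,0.3,0.45,0.6,0.75,0.9,1.05,1.2]}}

```text
time: 44.1
tcp_pos: [602.2, -209.0, 196.1]
orientation: [-0.279, 0.96, 0.0, -0.001]
wrist_force: [1.3, 0.6, 0.3]
grip_width: 0.993
gripper_force: 0.0
```

>>> {"api": "drive_tool", "payload": {"delta_pos": [[0,0,0],[0,0,0]], "twist": [0,0]}}

```text
time: 44.35
tcp_pos: [601.5, -207.2, 196.2]
orientation: [-0.281, 0.96, 0.0, -0.001]
wrist_force: [-0.1, 0.1, 0.5]
grip_width: 0.996
gripper_force: 0.0
```

```bash
python3 - <<'E'
from h import *
im=look(21); cv2.imwrite('pics/w9.png',im[...,::-1])
E
```

```text
[(605.7, -213.0, 32.5, 87, 66)]
delta [-1.000e-01 -7.800e+00  1.756e+02] twist 0.004 len 176 | at [ 601.6 -206.5  196.6] head 122.7
```

View pics/w9.png

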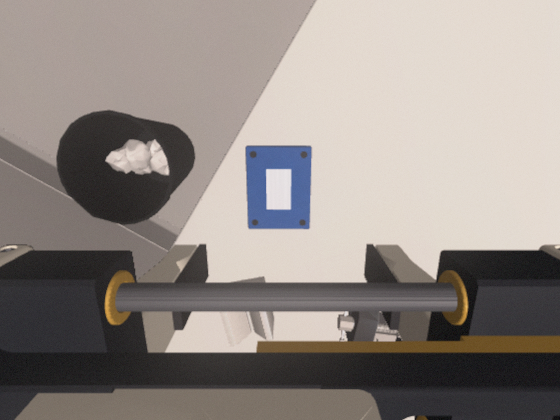

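>>> {"api": "drive_tool", "payload": {"delta_pos": [[0,-8,50],[0,-8,105],[0,-8,145],[0,-8,166],[0,-8,175],[0,-8,175]], "twist": [0,0,0,0,0,0]}}

```text
time: 45.15
tcp_pos: [606.4, -212.8, 22.4]
orientation: [-0.282, 0.959, -0.0, -0.0]
wrist_force: [0.7, 0.0, 0.7]
grip_width: 0.998
gripper_force: 0.0
```

>>> {"api": "drive_tool", "payload": {"delta_pos": [[0,0,1],[0,0,1],[0,0,1],[0,0,1],[0,0,-5],[0,0,-40],[0,0,-90],[0,0,-145]], "twist": [0,0,0,0,0,0,0,0], "jaw": 0.5}}

```text
time: 46.15
tcp_pos: [605.5, -213.6, 167.9]
orientation: [-0.281, 0.96, 0.0, -0.001]
wrist_force: [0.6, 0.2, -2.6]
grip_width: 0.776
gripper_force: 30.0
```

```bash
python3 -c "
from h import *
tobay(210)"
```

```text
delta [-242.8  526.4  -41.8] twist -1.206 len 581 | at [ 605.5 -213.6  167.9] head 122.7
```

>>> {"api": "drive_tool", "payload": {"delta_pos": [[-24,52,-20],[-49,105,-35],[-73,158,-42],[-97,211,-42],[-121,263,-42],[-146,316,-42],[-170,369,-42],[-194,421,-42]], "twist": [-0.15,-0.3,-0.45,-0.6,-0.75,-0.9,-1.05,-1.2]}}

```text
time: 47.15
tcp_pos: [541.3, 247.1, 209.2]
orientation: [0.776, -0.631, -0.0, -0.0]
wrist_force: [1.7, -0.5, -1.5]
grip_width: 0.77
gripper_force: 30.0
```

```bash
python3 -c "
from h import *
tobay(132)"
```

```text
delta [-114.2   -7.7   77.2] twist -0.001 len 138 | at [541.3 247.1 209.2] head -168.3
```

>>> {"api": "drive_tool", "payload": {"delta_pos": [[-57,-4,0],[-114,-8,0],[-114,-8,10],[-114,-8,45],[-114,-8,70],[-114,-8,77],[-114,-8,77]], "twist": [0,0,0,0,0,0,0]}}

```text
time: 48.02
tcp_pos: [527.4, 358.4, 132.2]
orientation: [0.774, -0.633, 0.0, 0.0]
wrist_force: [0.5, 0.8, -1.9]
grip_width: 0.772
gripper_force: 30.0
```

```bash
python3 -c "
from h import *
tobay(101)"
```

```text
delta [-2.5  1.3 31.2] twist -0.006 len 31 | at [527.4 358.4 132.2] head -168.6
```

>>> {"api": "drive_tool", "payload": {"delta_pos": [[-2,1,5],[-2,1,10],[-2,1,14],[-2,1,18],[-2,1,22],[-2,1,26],[-2,1,29],[-2,1,31]], "twist": [0,0,0,0,0,0,0,0]}}

```text
time: 49.02
tcp_pos: [527.3, 361.7, 103.9]
orientation: [0.774, -0.633, 0.001, -0.002]
wrist_force: [-2.0, -3.3, 14.4]
grip_width: 0.773
gripper_force: 31.3
```

>>> {"api": "drive_tool", "payload": {"delta_pos": [[0,0,0],[0,0,0],[0,0,0],[0,0,0]], "twist": [0,0,0,0], "jaw": 0.88}}

```text
time: 49.52
tcp_pos: [527.3, 361.0, 102.5]
orientation: [0.774, -0.633, 0.001, -0.001]
wrist_force: [5.1, -2.8, 5.2]
grip_width: 0.877
gripper_force: 3.1
```

>>> {"api": "drive_tool", "payload": {"delta_pos": [[0,0,-15],[0,0,-50],[0,0,-100],[0,0,-110]], "twist": [0,0,0,0]}}

```text
time: 50.02
tcp_pos: [526.7, 361.9, 215.6]
orientation: [0.774, -0.633, 0.0, -0.003]
wrist_force: [0.3, 0.2, -0.2]
grip_width: 0.881
gripper_force: 0.0
```

```bash
python3 -c "
from h import *
bay('w10.png'); knob(180); knob(131)"
```

```text
seen (249, 156, 77, 70) 4039.5
ideal x=-66 [[324.0, 151.0], [255.0, 152.0], [331.0, 232.0], [249.0, 232.0]]
delta [ 25.6 113.9  34.5] twist -0.006 len 122 | at [526.4 361.7 215.1] head -168.5
delta [ 25.8 114.1  83.5] twist -0.006 len 144 | at [526.4 361.7 215.1] head -168.5
```

```bash
python3 - <<'E'
from h import *
a,b,c=[cv2.imread(f'pics/{n}.png').astype(int) for n in ('w6','w8','w10')]
for r in range(148,242,4): print(r,*[im[r-1:r+2,262:268].mean((0,1)).round().astype(int).tolist() for im in (a,b,c)],*[im[r-1:r+2,305:311].mean((0,1)).round().astype(int).tolist() for im in (b,c)])
s=slice(145,245),slice(235,345)
for x,y in ((a,b),(b,c)): print(np.abs(x[s]-y[s]).mean())
for im in (b,c):
    hsv=cv2.cvtColor(im.astype(np.uint8),cv2.COLOR_BGR2HSV); m=cv2.inRange(hsv,(98,80,10),(130,255,255))[140:250,235:345]
    k,l,st,_=cv2.connectedComponentsWithStats(m); print(st[1:][st[1:,4]>100])
E
```

```text
148 [189, 191, 198] [188, 190, 198] [187, 189, 198] [187, 188, 197] [178, 178, 186]
152 [128, 106, 100] [126, 100, 93] [121, 91, 83] [114, 83, 74] [114, 83, 74]
156 [106, 79, 70] [106, 79, 72] [106, 79, 72] [106, 78, 71] [108, 79, 72]
160 [113, 81, 69] [114, 81, 70] [115, 81, 70] [115, 82, 71] [116, 82, 71]
164 [113, 80, 68] [114, 81, 68] [116, 82, 70] [114, 80, 69] [114, 80, 69]
168 [113, 79, 66] [114, 79, 67] [114, 80, 67] [113, 78, 66] [113, 79, 67]
172 [113, 78, 65] [114, 78, 66] [114, 79, 66] [113, 78, 65] [112, 78, 65]
176 [113, 77, 63] [114, 78, 65] [114, 78, 65] [112, 76, 63] [113, 77, 64]
180 [113, 77, 63] [114, 78, 64] [114, 78, 64] [112, 76, 62] [113, 76, 63]
184 [112, 76, 61] [114, 78, 63] [114, 78, 64] [114, 77, 63] [114, 77, 63]
188 [112, 76, 62] [113, 76, 63] [113, 78, 63] [114, 76, 63] [113, 76, 62]
192 [112, 76, 61] [112, 76, 62] [113, 77, 64] [113, 76, 62] [113, 77, 63]
196 [113, 77, 62] [113, 77, 63] [114, 78, 63] [113, 77, 62] [114, 77, 64]
200 [112, 77, 62] [113, 77, 63] [113, 77, 64] [114, 78, 64] [114, 78, 64]
204 [112, 77, 63] [113, 77, 64] [113, 78, 65] [115, 78, 65] [116, 79, 66]
208 [113, 78, 65] [114, 79, 66] [115, 80, 67] [117, 80, 66] [117, 81, 67]
212 [115, 80, 67] [115, 80, 67] [115, 81, 68] [117, 80, 67] [116, 81, 68]
216 [116, 80, 67] [116, 81, 69] [116, 82, 69] [116, 80, 69] [117, 81, 69]
220 [116, 81, 68] [117, 82, 70] [117, 83, 72] [119, 83, 72] [119, 84, 72]
224 [115, 81, 70] [117, 83, 72] [116, 84, 73] [119, 84, 73] [118, 84, 73]
228 [117, 82, 71] [122, 87, 75] [129, 90, 77] [139, 94, 77] [144, 96, 79]
232 [163, 106, 80] [164, 107, 82] [164, 107, 83] [168, 109, 83] [167, 109, 84]
236 [166, 122, 105] [157, 129, 119] [165, 144, 141] [158, 149, 150] [150, 151, 157]
240 [181, 193, 204] [198, 210, 218] [205, 217, 225] [207, 219, 228] [220, 231, 239]
3.620878787878788
2.9675151515151517
[[  13   11   80   86 4796]]
[[  13   11   80   85 4779]]
```

>>> {"api": "drive_tool", "payload": {"delta_pos": [[12,57,10],[25,114,34],[25,114,34],[25,114,70],[25,114,80],[25,114,80]], "twist": [0,0,0,0,0,0], "jaw": 0.45}}

```text
time: 50.82
tcp_pos: [419.1, 313.2, 130.4]
orientation: [0.774, -0.633, 0.0, 0.001]
wrist_force: [-0.1, -0.5, 0.4]
grip_width: 0.452
gripper_force: 0.0
```

>>> {"api": "drive_tool", "payload": {"delta_pos": [[0,0,0],[0,0,0],[0,0,0],[0,0,0],[0,0,0]], "twist": [0,0,0,0,0], "jaw": 0.0}}

```text
time: 51.45
tcp_pos: [419.9, 313.9, 131.7]
orientation: [0.774, -0.633, 0.0, -0.001]
wrist_force: [5.2, -0.1, 1.6]
grip_width: 0.219
gripper_force: 30.0
```

>>> {"api": "drive_tool", "payload": {"delta_pos": [[0,-12,0],[0,-28,0],[0,-44,0],[0,-60,0],[0,-76,0],[0,-92,0],[-1,-108,0],[-1,-120,0]], "twist": [0,0,0,0,0,0,0,0]}}

```text
time: 52.45
tcp_pos: [535.0, 338.9, 131.7]
orientation: [0.774, -0.633, -0.001, 0.001]
wrist_force: [-12.4, 2.2, 11.9]
grip_width: 0.223
gripper_force: 30.0
```

>>> {"api": "drive_tool", "payload": {"delta_pos": [[0,-10,0],[0,-16,0],[0,-20,0],[0,-23,0],[0,-23,0]], "twist": [0,0,0,0,0]}}

```text
time: 53.08
tcp_pos: [557.4, 343.7, 131.7]
orientation: [0.774, -0.633, -0.001, 0.0]
wrist_force: [-9.9, 3.2, 9.6]
grip_width: 0.219
gripper_force: 30.0
```

>>> {"api": "drive_tool", "payload": {"delta_pos": [[0,-1.5,0],[0,-1.5,0]], "twist": [0,0]}}

```text
time: 53.32
tcp_pos: [558.6, 344.0, 131.7]
orientation: [0.774, -0.633, -0.001, 0.0]
wrist_force: [-11.3, 4.0, 10.5]
grip_width: 0.224
gripper_force: 30.0
```

>>> {"api": "drive_tool", "payload": {"delta_pos": [[0,16,0],[0,36,0],[0,56,0],[0,76,0],[0,96,0],[1,116,0],[1,132,0],[1,143.5,0]], "twist": [0,0,0,0,0,0,0,0]}}

```text
time: 54.32
tcp_pos: [419.5, 313.9, 131.8]
orientation: [0.774, -0.633, -0.0, -0.0]
wrist_force: [26.5, 3.3, -12.2]
grip_width: 0.22
gripper_force: 30.0
```

>>> {"api": "drive_tool", "payload": {"delta_pos": [[0,1,0],[0,1,0],[0,1,0],[0,1,-20],[0,1,-50],[30,1,-90],[80,1,-110],[80,1,-110]], "twist": [0,0,0,0,0,0,0,0], "jaw": 1.0}}

```text
time: 55.32
tcp_pos: [435.7, 233.3, 242.9]
orientation: [0.773, -0.634, 0.0, -0.001]
wrist_force: [-0.1, -0.1, 0.3]
grip_width: 0.99
gripper_force: 0.0
```

```bash
python3 - <<'E'
from h import *
F=np.load('F.npy')
P=plates('top',camera('top')); print([q for q in P if q[0]<780 and abs(q[1])<450])
im=save('side','s5.png'); print('knob',boxes_of('knob','side'),boxes_of('plate_a_mid','side'))
m=cv2.inRange(cv2.cvtColor(im,cv2.COLOR_RGB2HSV),(98,100,18),(130,255,255)); m[:300]=0
k,l,st,ce=cv2.connectedComponentsWithStats(m); print(st[1:][st[1:,4]>60])
for x in (8,76,144,212,280): print(x,np.round(w2px('side',l2w(F,(x,90,12)))),end=' ')
E
```

```text
[]
knob [{'xy': [364.2, 304.5], 'confidence': 0.58}] [{'xy': [256.9, 326.6], 'confidence': 0.58}]
[[ 133  300   26    6  120]
 [ 125  318  147   26 1367]]
8 [276. 322.] 76 [239. 326.] 144 [201. 329.] 212 [163. 333.] 280 [124. 337.]
```

```bash
python3 -c "
from workcell import *
print(hand_in())"
```

```text
the job is handed in; nothing more can be done
None
```

I loaded all four plates and handed the job in at about 55 s. In the last camera images they were queued under the guard, with the pusher home and no plate left on the desk; the hand-in call returned no verdict.

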